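Load the press dies at stations one and two

ROBOT

A 6-joint arm with a two-finger parallel gripper is mounted at the origin on the work surface. World frame = base frame: x ahead of the robot, y to its left, z up, the work surface at z = 0. Lengths are in m, angles in rad, forces in N, time in s.
With the tool pointing down it reaches from about 0.3 to 0.825 m from the base axis. Payload 5.4 kg.
Tool frame: the origin (TCP) lies midway between the tips of the shut fingers; the grasp point (between the pads) lies 19 mm behind it (bot.grasp_offset is the distance from the TCP to the grasp point, in m); z points along the fingers, y is the direction in which the jaws open and shut (so a half turn about z gives the same grasp; the last joint's range is limited). The gripper opens to 92 mm and grips with 3 to 60 N. Pads are 20 mm wide; open, the fingers measure 128 mm over their backs; the gripper's body (75 mm by 189 mm) begins 69 mm behind the grasp point.
Start: joints at [0.983, 0.158, 1.597, -0, 1.386, -0.21], TCP at [0.212, 0.534, 0.215] pointing down, gripper open.
Joint ranges: [-2.91, 2.91], [-0.94, 2.29], [0.18, 2.7], [-1.29, 4.43], [0.17, 2.64], [-3, 3]. Speed limits (rad/s): [2.57, 2.57, 3.14, 3.14, 3.14, 3.14].

INTERFACE

Orientations are given as a unit quaternion [w, x, y, z].
In Python, from rig import bot, jaws, solve_ik, viewer, job gives the robot as it stands. The module is installed in compiled form; this text tells all that it offers. Calls block until the motion is done:
- bot.move_ptp(position, orientation): joint-space move of the TCP to a pose.
- bot.movel(position, vel=0.15, rotation=None, until_force=None): straight line of the TCP; rotation=None keeps the orientation; vel is the mean speed in m/s. With until_force (N) it stops when the force on the tool has changed by that much, and returns True; else False.
- bot.move_j(angles): joint-space move.
- jaws.grip(opening, force=None): finger opening in m; force is the grip in N (None keeps the last); returns when the fingers have stopped.
- bot.hold(seconds).
- solve_ik(position, orientation): joint angles nearest the present ones, or None.
- viewer.camera(name): name is "scene" or "side" or "wrist"; returns a dict with "img" (480x640x3 uint8, red, green, blue), "depth" (480x640 float32, m along the optical axis (not along the pixel's ray), 0 where there is no reading), "fov_y" (degrees; the focal length in pixels is half the picture's height over the tangent of half this angle, whatever the lens; pixels are square), "cx", "cy" (the principal point, pixels), "extrinsics" (4x4, takes a point from camera to world coordinates); the wrist camera has in their place "hand_eye" (4x4, takes a point from camera to tool coordinates, whose origin is the TCP and whose axes are the flange's). Camera axes: x right, y down, z forward; pixel columns grow to the right and rows downward; lengths in m; the calibration is good to about 2 mm. The wrist camera is an equidistant fisheye: a pixel r from the principal point sees the ray r / f radians off the axis. A picture is of the moment at which its call begins: read the wrist's pose just before it.
A pose or a line that the arm cannot do raises bot.PlanningError and nothing moves.
- job.hand_in(): hands the job in, once; it reports no verdict.
Readings, each from a call of its own:
- bot.get_time(): time.
- bot.get_joint_pos(): joint angles.
- bot.get_joint_velocities(): joint speeds.
- bot.get_joint_efforts(): joint torques, N m.
- bot.get_tcp_pos(): TCP position.
- bot.get_tcp_rot(): TCP orientation.
- bot.get_ft_force(): force on the tool from outside, world axes, zero at the start.
- bot.get_moment(): the same for the moment, N m.
- bot.get_finger_gap(): finger opening in m.
Only numpy, scipy, OpenCV 4.12 (cv2) and the standard library are available. Lean on these libraries where they do the work, as an engineer would, in place of code of your own. Each camera call takes 0.05 s, during which the arm holds its last target.

TASK

Load the two dies on the press shoe for the next pressing: seat each loose aluminium blank fully home and flat in the die whose cavity has its outline, the round blank in the round cavity and the square blank in the square one. Fill station one (the single white mark on the shoe) first and then station two (two marks). Set the blanks down rather than dropping them, let go, and leave the pliers, screwdriver and tape roll where they lie.

Things in the scene. Friction and masses are not known exactly. Their poses are not given: they have to be found in the camera images.
- round_blank: Solid plain aluminium slug, a disc 54 mm in diameter and 24 mm thick, about 0.15 kg, lying flat and loose on the bench. Origin at its centre (12 mm above its underside); z is the disc's axis.
- square_blank: Solid plain aluminium slug, 46 x 46 mm and 24 mm thick, about 0.14 kg, lying flat and loose on the bench. Origin at its centre (12 mm above its underside); x and y run square to its side faces, z to its flat faces.
- round_die: Grey steel die block 95 x 95 x 30 mm fixed on the shoe, with a round cavity 58 mm across and 8 mm deep in the middle of its top (2 mm chamfer). Origin at the centre of its underside, 12 mm above the bench; z up; block top at z = 30 mm, cavity floor at z = 22 mm in this frame. A seated blank stands 16 mm proud, its centre at z = 34 mm. At either station.
- square_die: Grey steel die block 95 x 95 x 30 mm fixed on the shoe, with a square cavity 50 x 50 mm and 8 mm deep in the middle of its top (2 mm chamfer), sides along x and y. Origin at the centre of its underside, 12 mm above the bench; z up; block top at z = 30 mm, cavity floor at z = 22 mm in this frame. A seated blank stands 16 mm proud, its centre at z = 34 mm. At either station.
- station1 (a point): Station one on the shoe: a point on the shoe's top face, 12 mm above the bench, under the middle of the die to fill first. The shoe is a fixed dark steel plate 150 x 250 x 12 mm. Marked by one white dot 73 mm from here along +x (away from the robot); it is on the robot's left. x and y are the shoe's.
- station2 (a point): Station two on the shoe, 116 mm from station one on the robot's right; marked by two white dots side by side at the shoe's edge away from the robot. Its die is filled second. x and y are the shoe's.
- pliers: Bystander: red-handled pliers about 210 mm long, lying loose beyond the work; origin near the middle, on the bench.
- screwdriver: Bystander: loose screwdriver with a yellow handle, lying beyond the work; origin under its middle.
- tape_roll: Bystander: black roll of tape 70 mm across, 19 mm high, lying flat to the robot's left; origin at the centre of its underside.
There are look-alikes about, which are no part of the job. What is shaped like the square_blank but turquoise is not meant. What is shaped like the round_blank but yellow is not meant.

How it is judged:
On the way, in this order (a step that is already met when the one before it is completed fails the run):
1. the blank of the die at station one is seated while the other die is still empty (((horizontal distance between round_die and station1 below 0.03 m and (z of round_blank in the frame of round_die between 0.031 and 0.0365 m and horizontal distance between round_blank and round_die below 0.005 m and angle between the z axis of round_blank and the z axis of round_die, either way round below 0.06 rad) and not (z of square_blank in the frame of square_die between 0.031 and 0.0365 m and horizontal distance between square_blank and square_die below 0.005 m and angle between the z axis of square_blank and the z axis of square_die, either way round below 0.06 rad)) or (horizontal distance between square_die and station1 below 0.03 m and (z of square_blank in the frame of square_die between 0.031 and 0.0365 m and horizontal distance between square_blank and square_die below 0.005 m and angle between the z axis of square_blank and the z axis of square_die, either way round below 0.06 rad) and not (z of round_blank in the frame of round_die between 0.031 and 0.0365 m and horizontal distance between round_blank and round_die below 0.005 m and angle between the z axis of round_blank and the z axis of round_die, either way round below 0.06 rad)))), for 0.2 s.
2. both blanks are seated (z of round_blank in the frame of round_die between 0.031 and 0.0365 m and horizontal distance between round_blank and round_die below 0.005 m and angle between the z axis of round_blank and the z axis of round_die, either way round below 0.06 rad and z of square_blank in the frame of square_die between 0.031 and 0.0365 m and horizontal distance between square_blank and square_die below 0.005 m and angle between the z axis of square_blank and the z axis of square_die, either way round below 0.06 rad), for 0.2 s.
At the end, for the whole second after the job is handed in: each blank lies in the cavity of its own outline: centre within 5 mm of the die's axis, flat within 0.06 rad and no more than 2.5 mm above fully home; both at rest and released (all of step 2 and linear speed of each of round_blank, square_blank below 0.02 m/s and angular speed of each of round_blank, square_blank below 0.2 rad/s); the robot touches nothing.
It fails at once if a blank is dropped (moves faster than 0.7 m/s out of the fingers, a fall of about 25 mm) ((linear speed of round_blank above 0.7 m/s and contact force between the fingers and round_blank below 0.1 N) or (linear speed of square_blank above 0.7 m/s and contact force between the fingers and square_blank below 0.1 N)).
It fails at once if the pliers, screwdriver or tape roll is shifted more than 30 mm (distance of any of pliers, screwdriver, tape_roll from where it was at the start of the episode above 0.03 m).
It also fails if it takes over 61 s, if anything falls off the work surface, if the arm or the gripper's body presses on something with over 40 N, if the wrist force passes 120 N, or if a joint passes its speed limit or range.

## Working session

There is one attempt and no reset: what is moved stays moved. The work goes in short steps, each a Python script; the robot and the scene stay as the last script left them, time stands still between calls to the robot, and variables do not carry over. Pictures are saved under pics/ and viewed, and the job is handed in when it is done.

```bash
mkdir -p pics; ls; cat > h.py <<'E'
import numpy as np, cv2
from rig import bot, jaws, solve_ik, viewer, job
def snap(n):
    c=viewer.camera(n); np.savez(f'{n}.npz',**c); return c
def f(c): return 240/np.tan(np.radians(c['fov_y'])/2)
def ray(c,u,v):
    F=f(c); d=np.array([(u-c['cx'])/F,(v-c['cy'])/F,1.]); E=np.array(c['extrinsics'])
    return E[:3,3],E[:3,:3]@d
def plane(c,u,v,z):
    o,d=ray(c,u,v); return o+d*(z-o[2])/d[2]
def cloud(c):
    F=f(c); v,u=np.mgrid[:480,:640]; d=c['depth']
    P=np.stack([(u-c['cx'])/F*d,(v-c['cy'])/F*d,d],-1); E=np.array(c['extrinsics'])
    return P@E[:3,:3].T+E[:3,3]
E
python3 - <<'E'
from h import *
for n in ('scene','side'):
    c=snap(n); cv2.imwrite(f'pics/{n}1.png',c['img'][...,::-1]); print(n,c['fov_y'],c['cx'],c['cy'],np.round(c['extrinsics'],3))
c=viewer.camera('wrist'); cv2.imwrite('pics/wrist1.png',c['img'][...,::-1]); print(c['fov_y'],np.round(c['hand_eye'],3)); print(bot.get_time(),bot.get_tcp_rot())
E
```

```text
pics
scene 47.477729188355845 311.55131647943426 238.7261531837021 [[ 0.398  0.547 -0.736  1.447]
 [ 0.917 -0.232  0.324 -0.356]
 [ 0.006 -0.804 -0.594  0.745]
 [ 0.     0.     0.     1.   ]]
side 54.54240816529641 320.1992188944868 240.05163079694134 [[ 0.982 -0.096  0.163  0.356]
 [-0.189 -0.498  0.846 -1.076]
 [-0.    -0.862 -0.508  0.718]
 [ 0.     0.     0.     1.   ]]
65.70646984690485 [[ 0.001 -0.962 -0.273  0.076]
 [ 1.     0.001 -0.     0.   ]
 [ 0.001 -0.273  0.962 -0.17 ]
 [ 0.     0.     0.     1.   ]]
0.15 [-2.89761143e-04  1.87761214e-01  9.82214427e-01 -6.80272764e-04]
```

View pics/scene1.png

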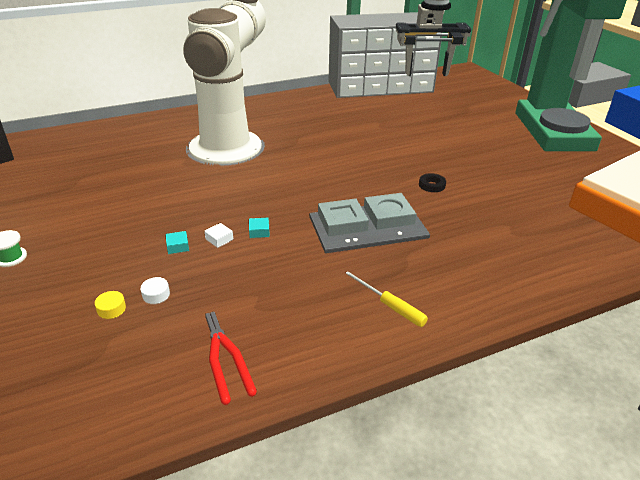

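View pics/side1.png

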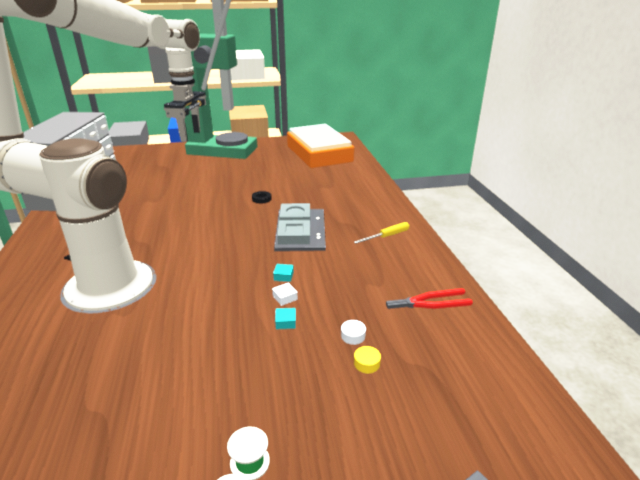

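View pics/wrist1.png

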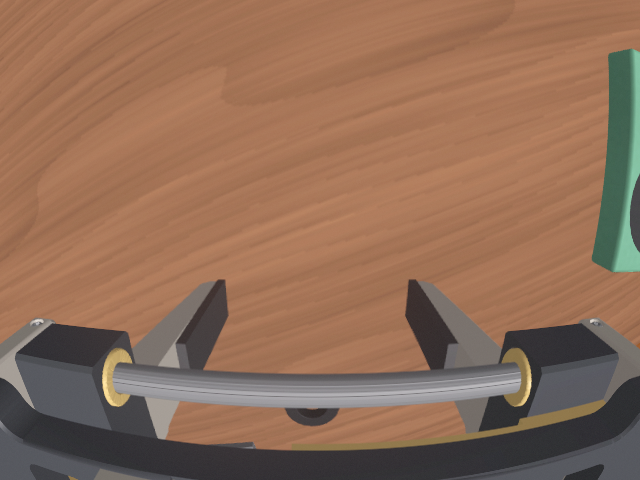

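Scene view: the dies are at (343,212), square, with two dots at (351,240), so station 2, and at (389,208), round, with one dot at (400,233), so station 1. The round goes first.
- Square candidates: white/aluminium at (219,235), turquoise at (177,242) and (259,228). The plain one fits.
- Round candidates: aluminium at (155,290), yellow at (110,304). The plain one fits.

I'll confirm with an enlarged crop and measure.

```bash
python3 - <<'E'
from h import *
def L(n):
    z=np.load(n+'.npz'); return {k:z[k] for k in z}
s=L('scene'); d=L('side')
a=cv2.resize(s['img'][200:330,80:290],None,fx=3.7,fy=3.7,interpolation=cv2.INTER_CUBIC)[:,:,::-1]
cv2.imwrite('pics/crop1.png',a)
cv2.imwrite('pics/crop2.png',cv2.resize(s['img'][180:260,300:440],None,fx=5,fy=5,interpolation=cv2.INTER_CUBIC)[:,:,::-1])
cv2.imwrite('pics/crop3.png',cv2.resize(d['img'][190:380,240:400],None,fx=3.1,fy=3.1,interpolation=cv2.INTER_CUBIC)[:,:,::-1])
for n,c in (('scene',s),('side',d)):
    P=cloud(c); hsv=cv2.cvtColor(c['img'],cv2.COLOR_RGB2HSV)
    z=P[...,2]; ok=(c['depth']>0)&(P[...,0]>0.3)&(P[...,0]<.95)&(abs(P[...,1])<.6)
    m=(ok&(z>.018)&(z<.05)).astype(np.uint8)
    k,lab,st,ce=cv2.connectedComponentsWithStats(m)
    for i in range(1,k):
        if st[i,4]<60: continue
        q=(lab==i); zt=np.percentile(z[q],90); t=q&(abs(z-zt)<.004)
        r=cv2.minAreaRect(P[t][:,:2].astype(np.float32)*1000)
        print(n,ce[i].round(),st[i,4],'z',zt.round(4),'mean',P[t].mean(0).round(4),'rect',np.round(r[0]),np.round(r[1]),round(r[2],1),'rgb',c['img'][t].mean(0).round())
E
```

```text
scene [432. 180.] 205 z 0.0219 mean [0.4321 0.4348 0.0202] rect [433. 436.] [65. 74.] 56.9 rgb [43. 38. 36.]
scene [389. 210.] 1346 z 0.0443 mean [0.5279 0.2487 0.0432] rect [527. 250.] [ 97. 105.] 79.5 rgb [164. 181. 172.]
scene [342. 216.] 1382 z 0.0444 mean [0.5085 0.1354 0.0431] rect [506. 136.] [ 97. 100.] 79.8 rgb [162. 180. 171.]
scene [258. 224.] 275 z 0.0265 mean [ 0.4521 -0.0524  0.0251] rect [451. -52.] [44. 51.] 71.2 rgb [ 59. 228. 219.]
scene [218. 232.] 303 z 0.0268 mean [ 0.4444 -0.1459  0.0252] rect [ 444. -145.] [51. 47.] 20.1 rgb [251. 251. 250.]
scene [176. 239.] 303 z 0.0266 mean [ 0.4341 -0.2392  0.0251] rect [ 434. -239.] [46. 51.] 82.1 rgb [ 61. 227. 217.]
scene [ 10. 250.] 228 z 0.0485 mean [ 0.3531 -0.5682  0.048 ] rect [ 350. -565.] [14. 49.] 38.3 rgb [219. 221. 201.]
scene [154. 287.] 455 z 0.0264 mean [ 0.577  -0.3139  0.025 ] rect [ 576. -314.] [52. 55.] 77.1 rgb [251. 251. 250.]
scene [109. 301.] 494 z 0.0266 mean [ 0.5847 -0.4008  0.0251] rect [ 583. -401.] [53. 55.] 47.7 rgb [253. 248.  55.]
scene [404. 307.] 484 z 0.0272 mean [0.8199 0.1145 0.0256] re
[... 259 characters left out ...]
. 207. 204.]
side [395. 228.] 146 z 0.0271 mean [0.8206 0.112  0.0257] rect [819. 111.] [99. 17.] 21.6 rgb [253. 248.  78.]
side [284. 270.] 206 z 0.0261 mean [ 0.4538 -0.053   0.0247] rect [453. -53.] [50. 46.] 72.3 rgb [ 70. 243. 241.]
side [285. 291.] 253 z 0.026 mean [ 0.4456 -0.1469  0.0246] rect [ 445. -145.] [48. 49.] 23.1 rgb [252. 252. 252.]
side [286. 316.] 295 z 0.0263 mean [ 0.4357 -0.2401  0.0248] rect [ 436. -239.] [47. 45.] 80.4 rgb [ 76. 243. 242.]
side [353. 330.] 357 z 0.0265 mean [ 0.5776 -0.3148  0.0249] rect [ 578. -314.] [54. 51.] 76.3 rgb [253. 254. 254.]
side [367. 357.] 440 z 0.0264 mean [ 0.5849 -0.4024  0.025 ] rect [ 585. -402.] [53. 52.] 73.1 rgb [254. 252. 106.]
```

View pics/crop1.png

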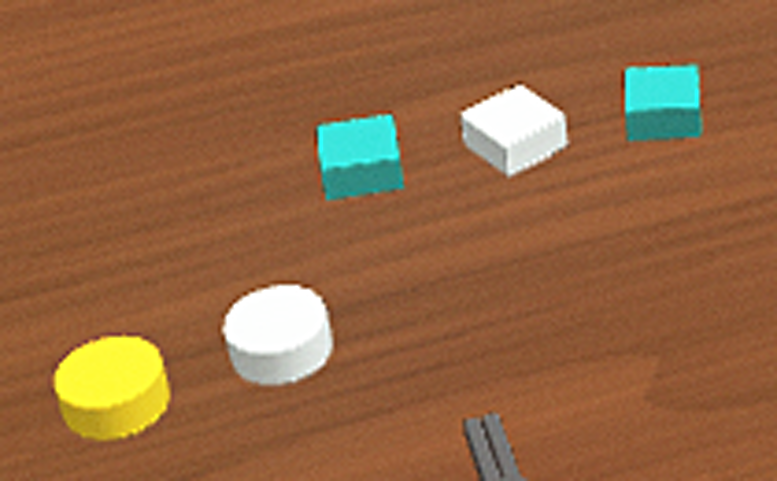

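View pics/crop2.png

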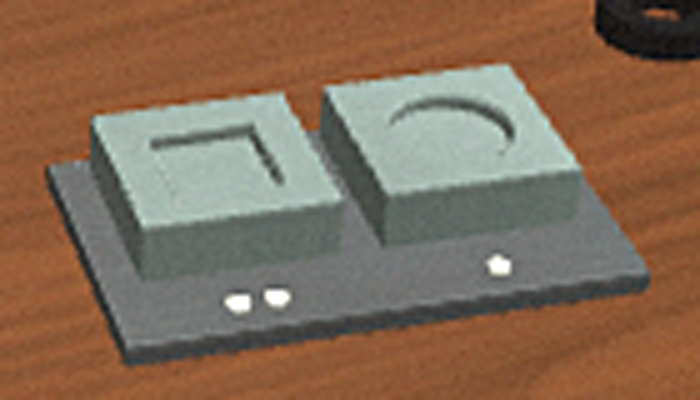

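View pics/crop3.png

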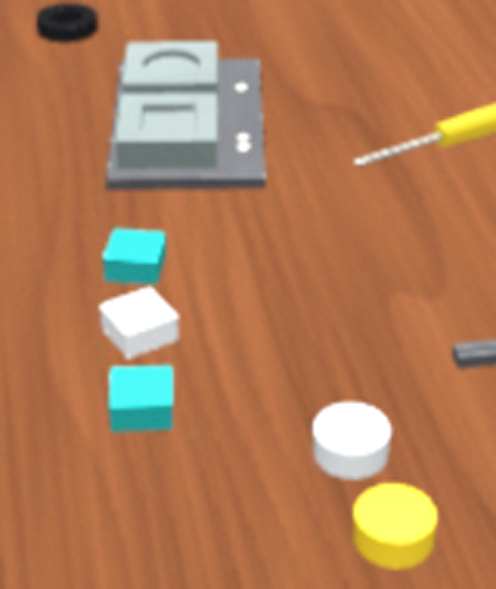

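The crops confirm it: the plain blanks are at scene (219,235) and (155,290), with coloured look-alikes beside them. The round die has one dot and the square die two. Next is a wrist look at the dies and the blanks.

```bash
cat >> h.py <<'E'
def q(a): a=np.radians(a); return [0.,float(np.cos(a/2)),float(np.sin(a/2)),0.]
def quatR(w):
    from scipy.spatial.transform import Rotation as R
    return R.from_quat([w[1],w[2],w[3],w[0]]).as_matrix()
def wsnap(tag):
    p=np.array(bot.get_tcp_pos()); w=bot.get_tcp_rot(); c=viewer.camera('wrist')
    T=np.eye(4); T[:3,:3]=quatR(w); T[:3,3]=p
    c=dict(c); c['extrinsics']=T@np.array(c['hand_eye']); np.savez(f'w_{tag}.npz',**c)
    cv2.imwrite(f'pics/w_{tag}.png',c['img'][...,::-1]); return c
def wplane(c,uv,z):
    uv=np.atleast_2d(np.asarray(uv,float)); F=f(c); x=uv[:,0]-c['cx']; y=uv[:,1]-c['cy']; r=np.hypot(x,y)+1e-9; th=r/F
    d=np.stack([np.sin(th)*x/r,np.sin(th)*y/r,np.cos(th)],1)@c['extrinsics'][:3,:3].T
    o=c['extrinsics'][:3,3]; return o+d*((z-o[2])/d[:,2])[:,None]
E
python3 - <<'E'
from h import *
for a in (80,-100,112,-68,170,-10):
    print(a,[ (None if s is None else np.round(s,2).tolist()) for s in (solve_ik(p,q(a)) for p in ([.577,-.314,.011],[.445,-.146,.011],[.528,.249,.045],[.507,.136,.16]))])
E
```

```text
80 [[-0.68, 0.58, 1.48, -0.0, 1.08, -0.51], [-0.58, 0.16, 2.04, -0.0, 0.94, -0.4], [0.23, 0.37, 1.7, -0.0, 1.07, 0.41], [0.03, 0.08, 1.8, -0.0, 1.27, 0.21]]
-100 [[-0.68, 0.58, 1.48, -0.0, 1.08, 2.63], [-0.58, 0.16, 2.04, -0.0, 0.94, 2.74], [0.23, 0.37, 1.7, -0.0, 1.07, -2.73], [0.03, 0.08, 1.8, -0.0, 1.27, -2.94]]
112 [[-0.68, 0.58, 1.48, -0.0, 1.08, -1.07], [-0.58, 0.16, 2.04, -0.0, 0.94, -0.96], [0.23, 0.37, 1.7, -0.0, 1.07, -0.15], [0.03, 0.08, 1.8, -0.0, 1.27, -0.35]]
-68 [[-0.68, 0.58, 1.48, -0.0, 1.08, 2.08], [-0.58, 0.16, 2.04, -0.0, 0.94, 2.18], [0.23, 0.37, 1.7, -0.0, 1.07, 2.99], [0.03, 0.08, 1.8, -0.0, 1.27, 2.79]]
170 [[-0.68, 0.58, 1.48, -0.0, 1.08, -2.08], [-0.58, 0.16, 2.04, -0.0, 0.94, -1.97], [0.23, 0.37, 1.7, -0.0, 1.07, -1.16], [0.03, 0.08, 1.8, -0.0, 1.27, -1.36]]
-10 [[-0.68, 0.58, 1.48, -0.0, 1.08, 1.06], [-0.58, 0.16, 2.04, -0.0, 0.94, 1.17], [0.23, 0.37, 1.7, -0.0, 1.07, 1.98], [0.03, 0.08, 1.8, -0.0, 1.27, 1.78]]
```

```bash
python3 - <<'E'
from h import *
t=bot.get_time()
bot.move_ptp([.526,.249,.15],q(80)); print(bot.get_time()-t)
bot.hold(.15); wsnap('rd')
bot.move_ptp([.507,.136,.15],q(80)); bot.hold(.15); wsnap('sd'); print(bot.get_time()-t)
bot.move_ptp([.445,-.146,.13],q(112)); bot.hold(.15); wsnap('sb'); print(bot.get_time()-t)
bot.move_ptp([.577,-.314,.13],q(80)); bot.hold(.15); wsnap('rb'); print(bot.get_time())
E
python3 -c "
import cv2,numpy as np
I=[cv2.imread(f'pics/w_{k}.png') for k in ('rd','sd','sb','rb')]
cv2.imwrite('pics/m1.png',cv2.resize(np.vstack([np.hstack(I[:2]),np.hstack(I[2:])]),(800,600),interpolation=cv2.INTER_AREA))"
```

```text
1.5833000000000002
2.5167
3.8333
5.0417
```

View pics/m1.png

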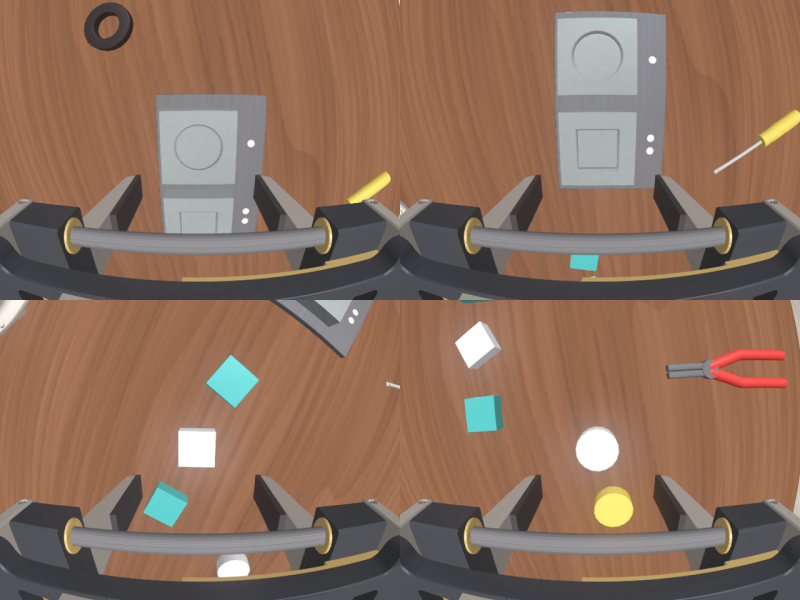

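The montage (half scale) shows the round die at (198,147), the square die at (598,148), the square blank at (197,448) and the round blank at (597,449). The blanks are clear of the fingers. Next I extract contours.

```bash
python3 - <<'E'
import cv2,numpy as np
t=[]
for k,(x,y) in dict(rd=(318,235),sd=(318,235),sb=(315,237),rb=(315,238)).items():
    I=cv2.imread(f'pics/w_{k}.png'); c=I[y-85:y+85,x-110:x+110]
    if k in('rd','sd'): c=np.clip((c.astype(float)-110)*1.8,0,255).astype(np.uint8)
    else: c=np.clip((c.astype(float)-150)*2.4,0,255).astype(np.uint8)
    t.append(cv2.resize(c,(400,300),interpolation=cv2.INTER_CUBIC))
cv2.imwrite('pics/m2.png',np.vstack([np.hstack(t[:2]),np.hstack(t[2:])]))
E
```

```text
(no output)
```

View pics/m2.png

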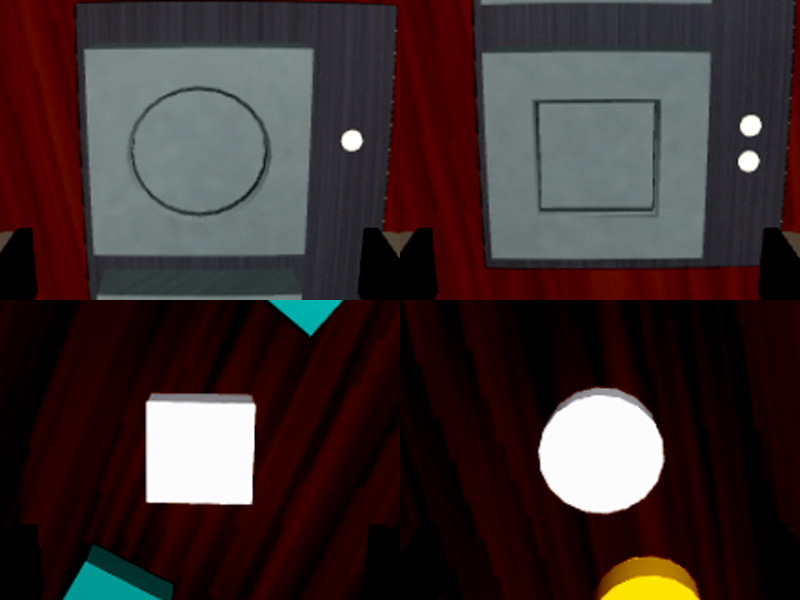

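```bash
python3 - <<'E'
from h import *
for k,z,lo in (('rd',.042,None),('sd',.042,None),('sb',.024,246),('rb',.024,246)):
    n=np.load(f'w_{k}.npz'); c={i:n[i] for i in n}
    g=c['img'].min(2)
    if lo is None: lo=140
    m=cv2.morphologyEx((g>lo).astype(np.uint8),cv2.MORPH_OPEN,np.ones((3,3)))
    cs,_=cv2.findContours(m,cv2.RETR_EXTERNAL,cv2.CHAIN_APPROX_NONE)
    cs=[x for x in cs if cv2.contourArea(x)>800 and cv2.pointPolygonTest(x,(317,236),False)>0]
    x=cs[0][:,0,:]; P=(wplane(c,x,z)[:,:2]*1000).astype(np.float32)
    r=cv2.minAreaRect(P); M=cv2.moments(P[:,None]); e=cv2.minEnclosingCircle(P)
    print(k,'rect',np.round(r[0],1),np.round(r[1],1),round(r[2],2),'centroid',np.round([M['m10']/M['m00'],M['m01']/M['m00']],1),'circ',np.round(e[0],1),round(e[1],1),'px',x.mean(0).round(), 'g at', int(g[230,318]))
E
```

```text
rd rect [527.3 252.6] [96.5 96.5] 80.27 centroid [527.2 252.6] circ [527.3 252.7] 67.3 px [317. 234.] g at 176
sd rect [507.4 138.3] [96.3 96.1] 80.19 centroid [507.5 138.4] circ [507.4 138.4] 67.1 px [316. 236.] g at 171
sb rect [ 444.  -142.9] [44.7 44.6] 20.9 centroid [ 443.8 -143. ] circ [ 443.7 -143. ] 31.1 px [315. 238.] g at 255
rb rect [ 576.6 -311.2] [52.  51.2] 80.13 centroid [ 576.8 -311.4] circ [ 576.9 -311.4] 26.4 px [315. 240.] g at 255
```

```bash
cat >> h.py <<'E'
def top(c,z,lo,seed=(317,236)):
    g=c['img'].min(2)
    m=cv2.morphologyEx((g>lo).astype(np.uint8),cv2.MORPH_OPEN,np.ones((3,3)))
    cs,_=cv2.findContours(m,cv2.RETR_EXTERNAL,cv2.CHAIN_APPROX_NONE)
    x=[x for x in cs if cv2.contourArea(x)>800 and cv2.pointPolygonTest(x,seed,False)>0][0][:,0,:]
    P=(wplane(c,x,z)[:,:2]*1000).astype(np.float32); M=cv2.moments(P[:,None]); 
    return np.array([M['m10']/M['m00'],M['m01']/M['m00']]), cv2.minAreaRect(P)
E
python3 - <<'E'
from h import *
bot.move_ptp([.577,-.312,.13],q(170)); bot.hold(.15); c=wsnap('rb2')
m2,r=top(c,.024,246); m1=np.array([576.8,-311.4]); print(m2,r)
Rm=lambda a:np.array([[np.cos(a),np.sin(a)],[np.sin(a),-np.cos(a)]])
A,B=Rm(np.radians(80)),Rm(np.radians(170))
b=np.linalg.solve(A-B,m1-m2); print('b',b,'p',m1-A@b)
for n,m in (('rd',(527.3,252.6)),('sd',(507.4,138.4))): print(n,np.array(m)-A@b)
print('sb',np.array([443.9,-143])-Rm(np.radians(112))@b, bot.get_time())
E
```

```text
[ 576.34237071 -311.60790297] ((576.1113891601562, -311.5565490722656), (51.85514831542969, 51.947601318359375), 80.0428695678711)
b [0.34939292 0.06518198] p [ 576.67513684 -311.73276613]
rd [527.17513684 252.26723387]
sd [507.27513684 138.06723387]
sb [ 443.97044921 -143.34836908] 6.6417
```

The hand-eye is good to about 0.4 mm, so I'll pick up the round blank now.

```bash
python3 - <<'E'
from h import *
p=[.5767,-.3117]
bot.move_ptp([*p,.06],q(80.2)); bot.movel([*p,.011],vel=.08)
jaws.grip(.050,force=30); print('gap',bot.get_finger_gap(),bot.get_tcp_pos())
bot.movel([*p,.12],vel=.12); print(bot.get_ft_force(),bot.get_finger_gap(),bot.get_time())
wsnap('g1')
E
```

```text
gap 0.05337615372949553 [ 0.57670362 -0.31174541  0.01113387]
[-0.26169414  0.55232958 -1.26929337] 0.05302106059474723 10.5333
```

View pics/w_g1.png

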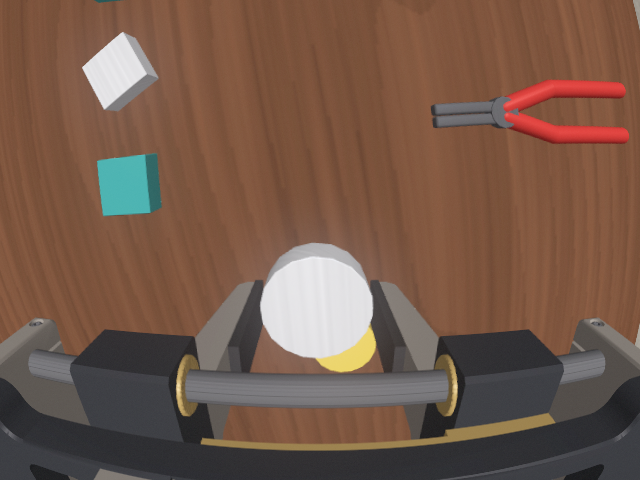

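The round blank is held between the pads, top centre near (317,301), and sits level. Next I measure its in-hand offset and place it.

```bash
python3 - <<'E'
from h import *
n=np.load('w_g1.npz'); c={i:n[i] for i in n}
x=np.s_[240:360]; g=c['img'].min(2); print(g[240:360:8,317])
for lo in (185,200,212):
  try: print(lo,top(c,.12+.013,lo,(317,300)))
  except Exception as e: print(e)
E
```

```text
[ 77 179 202 230 229 228 228 227 224 226 226 227 227 227 227]
185 (array([ 576.80557454, -310.22017319]), ((576.9118041992188, -310.2409973144531), (52.41096115112305, 51.998931884765625), 80.25112915039062))
200 (array([ 576.77484837, -310.28311674]), ((576.6146850585938, -310.2003479003906), (52.63602066040039, 51.30567169189453), 83.4346923828125))
212 (array([ 576.77463229, -310.29292308]), ((576.5936889648438, -310.39111328125), (52.19477081298828, 51.30111312866211), 83.43460845947266))
```

```bash
python3 - <<'E'
from h import *
p=[.5272,.2517]
bot.move_ptp([*p,.12],q(80.2)); bot.movel([*p,.058],vel=.1); bot.hold(.1)
print(bot.get_ft_force())
h=bot.movel([*p,.0435],vel=.02,until_force=8); print(h,bot.get_tcp_pos(),bot.get_ft_force(),bot.get_finger_gap(),bot.get_time())
wsnap('p1')
E
```

```text
[-0.32984003  0.19806708 -1.74057803]
True [0.52693059 0.25162394 0.04506492] [-1.08474937  0.1774626   4.21507417] 0.052700297027185934 14.1083
```

View pics/w_p1.png

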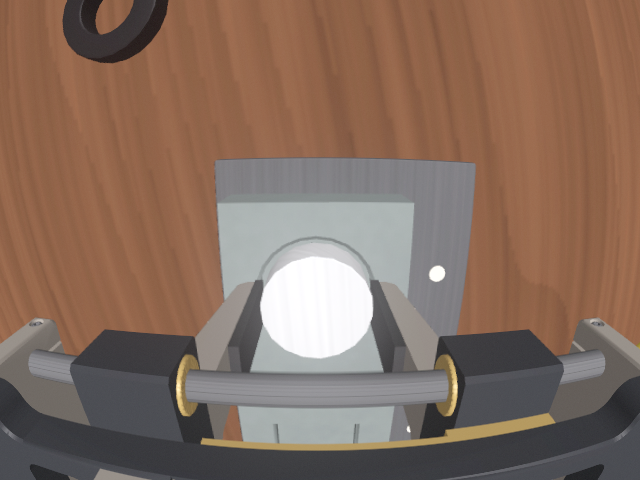

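Contact came at TCP z 0.0451, exactly the height of the cavity floor. The blank at (317,305) is inside the round cavity, so I'll release it, retreat, check, and go on to the square.

```bash
python3 - <<'E'
from h import *
p=bot.get_tcp_pos()
jaws.grip(.066); bot.movel([p[0],p[1],.16],vel=.15); bot.hold(.1); c=wsnap('v1')
print(top(c,.058,235),bot.get_time())
g=c['img'].min(2);print(g[200:280:6,317])
d=c['depth']; E=c['extrinsics']
cv2.imwrite('pics/v1c.png',cv2.resize(c['img'][150:320,205:430],(800,604))[:600,:,::-1])
E
```

```text
(array([527.58440439, 251.7077019 ]), ((527.6534423828125, 251.90426635742188), (52.21748733520508, 52.78773880004883), 14.715489387512207)) 15.625
[154 210 255 255 255 255 255 255 255 255 255 255 255 179]
```

View pics/v1c.png

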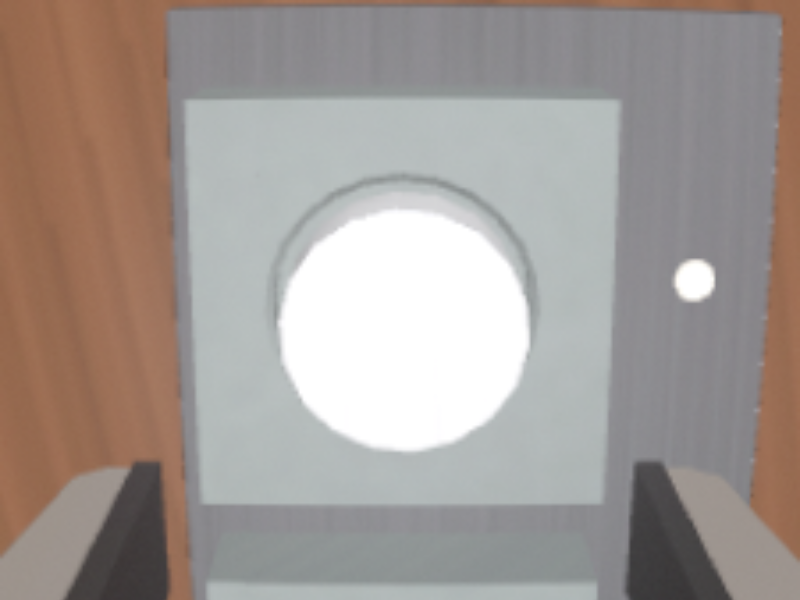

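The round blank is seated: top centre (527.6, 251.7) against a die centre of (527.2, 252.3), in mm. Now the square one.

```bash
python3 - <<'E'
from h import *
p=[.4440,-.1433]
bot.move_ptp([*p,.07],q(110.9)); bot.movel([*p,.011],vel=.08)
jaws.grip(.042,force=30); print('gap',bot.get_finger_gap(),bot.get_tcp_pos())
bot.movel([*p,.12],vel=.12); print(bot.get_ft_force(),bot.get_finger_gap())
c=wsnap('g2')
for lo in (200,212): print(top(c,.133,lo,(317,300)))
print(bot.get_time())
E
```

```text
gap 0.045782581091277946 [ 0.44424227 -0.14351912  0.01141522]
[-0.26500595  0.61516271 -2.59253198] 0.04545005047284848
(array([ 442.54715968, -138.89282861]), ((442.3395080566406, -138.43856811523438), (45.05924987792969, 51.27198791503906), 20.97214126586914))
(array([ 443.41574729, -141.33553186]), ((443.384765625, -141.25189208984375), (44.99747085571289, 45.26987838745117), 20.97214126586914))
19.5833
```

View pics/w_g2.png

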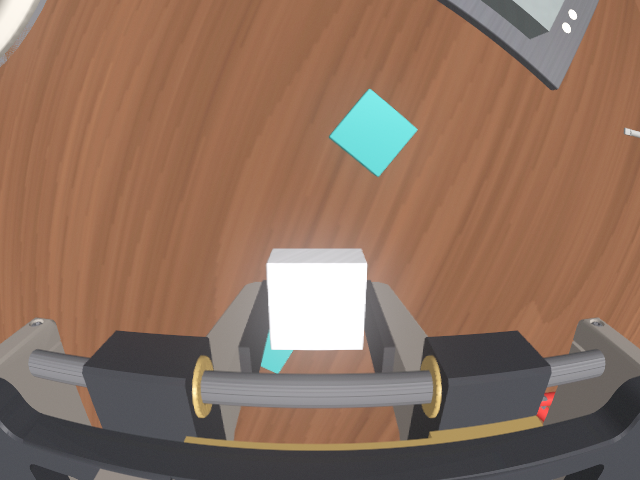

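The square blank is held level and square to the pads, top centre near (317,305). Placing it.

```bash
python3 - <<'E'
from h import *
p=[.5073,.1375]
bot.move_ptp([*p,.12],q(80.2)); bot.movel([*p,.058],vel=.1); bot.hold(.1)
print(bot.get_ft_force())
h=bot.movel([*p,.0435],vel=.02,until_force=8); print(h,bot.get_tcp_pos(),bot.get_ft_force(),bot.get_finger_gap(),bot.get_time())
wsnap('p2')
E
```

```text
[ 0.05039118 -0.21350296 -1.55106213]
True [0.50706411 0.13750982 0.04541423] [-0.24755125 -0.16588586  3.93642604] 0.04546465332647046 22.1667
```

View pics/w_p2.png

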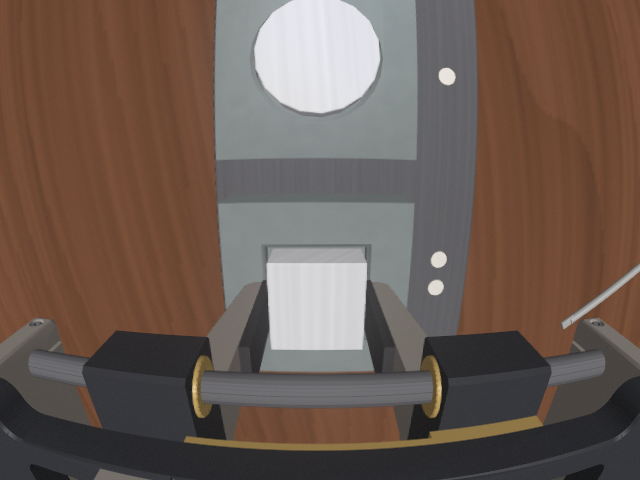

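The floor was reached at 0.0454; the grasp was at 0.0114, so the blank is 34.0 mm above the bench and fully home. It sits inside the cavity at (317,300). Releasing.

```bash
python3 - <<'E'
from h import *
p=bot.get_tcp_pos()
jaws.grip(.060); bot.movel([p[0],p[1],.19],vel=.15); bot.hold(.2); c=wsnap('v2')
for lo in (212,235):
  try: print(lo,top(c,.058,lo,(317,230)))
  except Exception as e: print(lo,e)
print(bot.get_time())
P=cloud(snap('side'))
s=snap('scene'); cv2.imwrite('pics/scene2.png',s['img'][...,::-1]); P=cloud(s)
z=P[...,2]; m=(s['depth']>0)&(z>.045)&(z<.08)&(P[...,0]>.45)&(P[...,0]<.6)&(P[...,1]>.08)&(P[...,1]<.3)
for a,b in ((.08,.19),(.2,.3)):
    t=m&(P[...,1]>a)&(P[...,1]<b)&(z>.055); Q=P[t]; k=np.linalg.lstsq(np.c_[Q[:,:2]-Q[:,:2].mean(0),np.ones(len(Q))],Q[:,2],rcond=None)[0]; print(len(Q),Q.mean(0).round(4),k.round(4))
cv2.imwrite('pics/v2c.png',cv2.resize(c['img'][60:300,160:480],(800,600))[:,:,::-1])
E
```

```text
212 (array([507.90954169, 138.46101773]), ((507.8660583496094, 138.68125915527344), (46.56580352783203, 45.18210983276367), 79.93501281738281))
235 (array([507.73839377, 138.2431081 ]), ((507.7535400390625, 138.31320190429688), (44.05172348022461, 45.331844329833984), 80.29914855957031))
23.9917
251 [0.509  0.1342 0.059 ] [-0.0092  0.004   0.059 ]
248 [0.5283 0.2478 0.059 ] [-0.0074  0.005   0.059 ]
```

View pics/v2c.png

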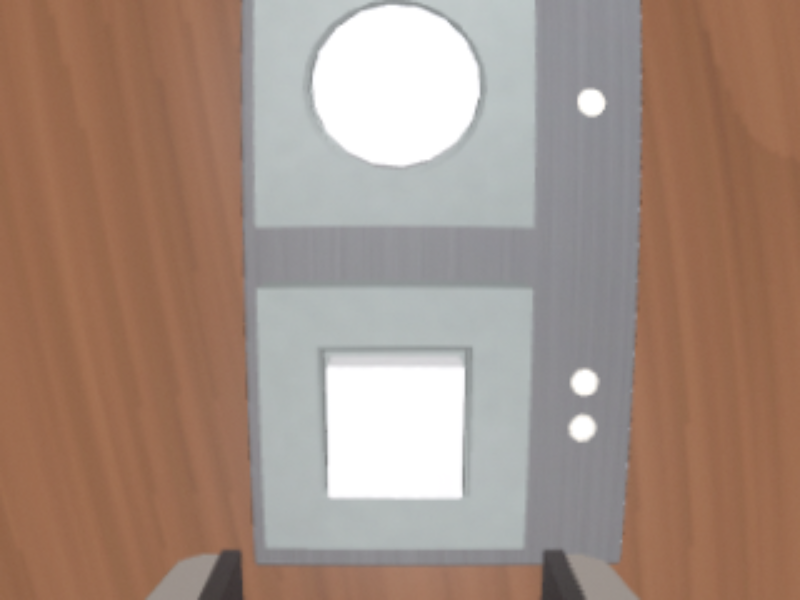

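View pics/scene2.png

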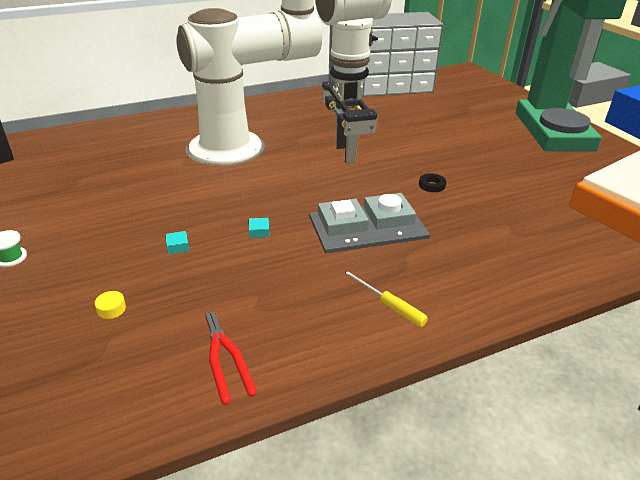

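Both blanks sit flat and level in their cavities, with the round at crop (396,85) and the square at (396,425). The gripper is clear and nothing else has moved, so I'm handing in.

```bash
python3 -c "
from h import *
job.hand_in(); print(bot.get_time())"
```

```text
the job is handed in; nothing more can be done
the job is handed in; nothing more can be done
```

Both blanks are loaded and the job is handed in. I seated the round blank in the round die at station one first, then the square blank in the square die at station two. Each was lowered until it touched the cavity floor and then released, and I finished at about 24 s of the 61 s allowed.

**Last checks:**
- **Centring:** both blanks measured within about 1 mm of their die axes in the wrist camera.
- **Height:** both tops read 59 mm above the bench in the scene camera's depth, against 58 mm nominal. That camera reads heights 1–2 mm high everywhere.
- **Flatness:** both tilts came out under 0.011 rad.
- **Surroundings:** the gripper was clear, and the pliers, screwdriver, tape roll and look-alikes appeared unmoved.

**One disagreement:** the scene camera placed things about 2–4 mm lower in y than the wrist camera. I relied on the wrist camera, which agreed with itself to about 0.4 mm when I viewed the round blank from two orientations.

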